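# Wind the bench screw jack up to the height gauge

### The arm

A 6-joint arm with a two-finger parallel gripper is mounted at the origin on the work surface. World frame = base frame: x ahead of the robot, y to its left, z up, the work surface at z = 0. Lengths are in m, angles in rad, forces in N, time in s.
With the tool pointing down it reaches from about 0.35 to 0.975 m from the base axis. Payload 4.9 kg.
Tool frame: the origin (TCP) lies at the very end of the fingers, on their centre line; the grasp point (between the pads) lies 19 mm behind it (pinch_z is the distance from the TCP to the grasp point, in m); z points along the fingers, y is the line along which they close (so a half turn about z gives the same grasp; the last joint's range is limited). The gripper opens to 85 mm and grips with 20 to 120 N. Pads are 22 mm wide; open, the fingers measure 114 mm over their backs; the gripper's body (76 mm by 85 mm) begins 54 mm behind the grasp point. The pads swing forward as they close: fully open they stand 13 mm farther back than shut.
Start: joints at [0.987, 0.053, 1.613, -0, 1.476, -0.119], TCP at [0.28, 0.559, 0.231] pointing down, gripper open.
Joint ranges: [-3.01, 3.01], [-1.01, 2.22], [0.06, 2.58], [-1.02, 4.17], [0.09, 2.62], [-3.14, 3.14]. Speed limits (rad/s): [2.57, 2.57, 3.14, 3.14, 3.14, 3.14].

### API

Orientations are given as a unit quaternion [w, x, y, z].
In Python, from plant import * gives the robot as it stands. The module is installed in compiled form; this text tells all that it offers.
- The arm moves only by the tool play_rows, never from a script. Its arguments are lists of equal length, an entry for each row: "linear": the shift along the world's x, y, z in m, a list of three; "turn": the turn about the world's z in degrees. A call has 1 to 8 rows; each row shifts and turns the commanded pose from where the row before left it; what a row does not reach is not made up. A row lasts 1/8 s, in which the tool goes at most 62.5 mm and 10.7 degrees, less where a joint would pass 70% of its speed; a pose out of reach is approached as far as the arm can. A call is refused whole if a number of a shift passes 0.0625 or a number of a turn 10.7, either way. A call with a gripper value outside its range is refused whole. "hand" is the finger opening in m, from 0 to 0.0854, set as the call begins (left out, the last holds). The fingers move at their own pace and stop on an object; the grip force is fixed at half the most. Time passes only in rows, so rows that do not move let the fingers close. It gives the time, the measured TCP pose, the force, the opening and the grip force at its end, in the units of the state.
- state(): the state, without advancing time (a new reading comes with each control period).
- grab_frame(name): name is "scene" or "top" or "wrist"; returns the picture (420x560x3 uint8, red, green, blue); there is no depth.
- camera_info(name): a dict with "camera_matrix" (3x3 intrinsics, pixels), "distortion" ([k1, k2, p1, p2, k3] as OpenCV has them; the pictures are not rectified), "origin" and "attitude" of the camera in the world; the wrist camera has in their place "mount" (4x4, takes a point from camera to tool coordinates, whose origin is the TCP and whose axes are the flange's). Camera axes: x right, y down, z forward; pixel columns grow to the right and rows downward; lengths in m; the calibration is good to about 2 mm. A picture is of the moment at which its call begins: read the wrist's pose just before it. camera_info takes no time and is no camera call.
- job_done(): hands the job in; it is judged then, once.
Trained networks look in the newest picture that a camera, given by its name, has taken for a name from the list of things; names that differ only in an ending like _2 or _b are one class to them, and where a whole thing is asked for, a point or a joint stands for the part that bears it (a point fixed in the world has none). Each returns a list of dicts, best first, with "p" (0 to 1); they miss things now and then, are a little off and sometimes report something else, mostly with a low value. They report only what shows in the picture. A call takes as long as a camera call. They do not tell look-alikes from the thing itself.
- trace(camera, thing): "region" (420x560 bool, what is visible of it) and "location" ([column, row] in pixels, amid what is visible of it).
The state is a dict: "time": time; "joint_pos": joint angles; "joint_vel": joint speeds; "joint_efforts": joint torques, N m; "tool_pos": TCP position; "tool_rot": TCP orientation; "contact_force": force on the tool from outside, world axes, zero at the start; "ft_torque": the same for the moment, N m; "gripper_width": opening from 0.0 (shut) to 1.0 (fully open); "grasp_force": force on a finger pad.
Only numpy, scipy, OpenCV 4.12 (cv2) and the standard library are available. Lean on these libraries where they do the work, as an engineer would, in place of code of your own. Each camera call takes 0.05 s, during which the arm holds its last target. There are 200 camera calls.

### The job

Put the loose crank handle onto the square shaft on top of the green screw jack, fully down on its collar, and wind it clockwise (seen from above) until the top face of the jack's lift plate is level with the flat pointer of the height gauge, no higher than the bar's upper face and no lower than its lower face. Turn the shaft only with the crank; at the end leave the crank seated on the shaft and let go of it. Leave the tin, the wrench, the oil bottle and the gauge's setting alone.

Things in the scene. Friction and masses are not known exactly. Their poses are not given: they have to be found in the camera images.
- jack: Green screw jack, bolted down. Origin on the bench under its shaft. Base 240 x 110 x 16 mm, reaching 60 mm to its -x and 180 mm to its +x side. Two upright guide rods carry a top yoke 56 (x) x 106 (y) mm, top at 185 mm; the steel lift plate projects to its +x side.
- shaft_seat (a point): Centre of the top of the shaft's round collar (36 mm across), 193 mm above the bench: the underside of the crank's hub comes to rest here. Turns with the shaft, z up. Above it stands the square drive shaft, 14 x 14 mm, sides along this point's x and y, 32 mm high, then a round taper from 14 to 8 mm diameter up to 42 mm.
- crank: Loose steel crank, about 0.44 kg, standing on its hub, grip up. Origin: centre of the hub's underside; z up, x along the arm to the grip. Hub: square block 35 x 35 x 44 mm with a 17 x 17 mm hole right through, sides along x and y; fits the shaft in any quarter turn with 3 mm play (14 degrees of backlash each way).
- grip_mid (a point): Point on the axis of the crank's black upright grip, 80 mm from the hub's axis and 55 mm above the hub's underside. The grip is 26 mm across, from 25 to 75 mm above the underside, and spins freely on the arm, so a hand that holds it can keep its own direction while winding.
- plate (a joint): How far the lift plate has risen from its lowest position, m (0 to 0.056). It starts at 0. Turning the shaft clockwise seen from above raises it 12 mm a turn; this takes about 0.15 N m and the plate stays where it is left. At 0 the shaft cannot turn anticlockwise.
- plate_top (a point): Point in the top face of the lift plate (a flat steel plate 130 mm x 120 mm, 12 mm thick), at its middle, 100 mm from the shaft's axis. It is 75 mm above the bench when the jack is fully down.
- gauge: Height gauge, fixed: dark steel base 60 x 75 x 26 mm, column 12 mm across up to 154 mm. Origin under its column, its pointer reaches to its -x side towards the lift plate.
- pointer_tip (a point): Tip of the gauge's aluminium pointer, a flat bar 16 mm wide and 8 mm thick; the point lies at mid thickness, so the bar's faces are 4 mm above and below it. The tip ends 5 to 30 mm short of the plate's far edge, 95 to 125 mm above the bench.
- tin: Bystander: steel parts tin 90 x 120 x 35 mm; origin at the centre of its underside.
- wrench: Bystander: wrench 190 mm long lying on the bench.
- oil: Bystander: white oil bottle, 56 mm across, 150 mm high; origin at the centre of its underside.
- hub_top (a point): Centre of the top of the crank's hub, 44 mm above its underside; the hub can be gripped across its y sides here. The arm is 18 mm wide, from 12 to 22 mm above the underside, to 95 mm from the hub's axis; on the -x side is a 30 mm ball weight, 47 mm from the axis. The crank balances within 12 mm of the hub's axis.
Things that resemble listed ones, but are neither listed nor needed, are in the scene too. Leave any brown or pink look-alike of the crank alone.

How it is judged:
On the way, in this order (a step that is already met when the one before it is completed fails the run):
1. the crank is seated on the jack's shaft while the plate is still down (distance between crank and shaft_seat below 0.007 m and angle between crank's own z axis and vertical below 0.15 rad and value of joint plate below 0.006 m), for 0.2 s.
2. the plate has been wound up 15 mm with the crank on the shaft (distance between crank and shaft_seat below 0.02 m and value of joint plate above 0.015 m), for 0.1 s.
At the end, for the whole second after the job is handed in: The top face of the lift plate is within 4 mm of the middle of the pointer's bar (between its lower and upper faces), the crank sits on the shaft (hub underside within 7 mm of the collar's centre, upright within 0.15 rad), and crank and plate are at rest (z of plate_top in the frame of pointer_tip between -0.004 and 0.004 m and distance between crank and shaft_seat below 0.007 m and angle between crank's own z axis and vertical below 0.15 rad and linear speed of crank below 0.03 m/s and velocity of joint plate between -0.002 and 0.002 m/s); the robot touches nothing.
It fails at once if the plate is raised without the crank on the shaft (value of joint plate above 0.008 m and distance between crank and shaft_seat above 0.03 m).
It fails at once if the gauge's pointer is shifted by more than 3 mm (distance of pointer_tip from where it was at the start of the episode above 0.003 m).
It fails at once if the tin is moved more than 40 mm (distance of tin from where it was at the start of the episode above 0.04 m).
It fails at once if the wrench is moved more than 40 mm (distance of wrench from where it was at the start of the episode above 0.04 m).
It fails at once if the oil bottle is moved more than 40 mm or knocked over (distance of oil from where it was at the start of the episode above 0.04 m or angle between oil's own z axis and vertical above 0.5 rad).
It also fails if it takes over 72 s, if anything falls off the work surface, if the arm or the gripper's body presses on something with over 40 N, if the wrist force passes 120 N, or if a joint passes its speed limit or range.

## Working session

There is one attempt and no reset: what is moved stays moved. The work goes in short steps, Python scripts to look and compute and a tool call to move; the robot and the scene stay as the last step left them, time stands still between calls to the robot, and variables do not carry over. Pictures are saved under pics/ and viewed, at most 10 in all, crops included, and the job is handed in when it is done.

Besides the shell and the picture viewer there is one more tool, called in YAML: its name, and indented under it one key for each argument. play_rows: Moves the arm, as the interface text tells. Its arguments: {"type":"object","properties":{"linear":{"type":"array","items":{"type":"array","items":{"type":"number"}}},"turn":{"type":"array","items":{"type":"number"}},"hand":{"type":"number"}},"required":["linear","turn"]}

```bash
mkdir -p pics
cat > h.py <<'E'
from plant import *
import numpy as np, cv2
from scipy.spatial.transform import Rotation as R
def save(n,im): cv2.imwrite('pics/'+n+'.png',cv2.cvtColor(im,cv2.COLOR_RGB2BGR))
E
python3 - <<'E'
from h import *
s=state();print(s['time'],s['tool_pos'],s['tool_rot'])
a=grab_frame('scene');save('scene0',a);b=grab_frame('top');save('top0',b)
for n in('scene','top','wrist'):
  print(n,camera_info(n))
for n in('scene','top'):
  for t in('crank','jack','gauge','pointer_tip','tin','oil','wrench','plate_top','grip_mid','hub_top','shaft_seat'):
    print(n,t,[(round(d['p'],2),np.round(d['location'],1).tolist(),int(d['region'].sum())) for d in trace(n,t)])
E
```

```text
0.0 [0.27980492 0.55817438 0.23004989] [-3.70132568e-04  2.30314524e-01  9.73115682e-01 -9.76351998e-04]
scene {'camera_matrix': array([[428.82018414,   0.        , 286.5990372 ],
       [  0.        , 428.82018414, 206.63193417],
       [  0.        ,   0.        ,   1.        ]]), 'distortion': array([0.03361852, 0.        , 0.        , 0.        , 0.        ]), 'origin': array([1.25042014, 0.51205125, 0.93145522]), 'attitude': array([-0.1691906 ,  0.40277649,  0.82282621, -0.36345931])}
top {'camera_matrix': array([[448.7009432 ,   0.        , 287.64068381],
       [  0.        , 448.7009432 , 217.93330028],
       [  0.        ,   0.        ,   1.        ]]), 'distortion': array([-0.0842037,  0.       ,  0.       ,  0.       ,  0.       ]), 'origin': array([ 0.49101804, -0.04623097,  1.41329802]), 'attitude': array([ 0.03132359, -0.70082099,  0.71226588, -0.02336851])}
wrist {'camera_matrix': array([[289.74127627,   0.        , 282.88323481],
       [  0.        , 289.74127627, 209.30736994],
       [  0.        ,   0.        ,   1.        ]]), 'distortion': array([-0.02717676,  
[... 1192 characters left out ...]
[256.7, 160.9], 501), (0.28, [259.5, 216.1], 3024)]
top jack [(0.76, [257.3, 216.1], 3069)]
top gauge [(0.71, [254.2, 157.6], 472)]
top pointer_tip [(0.51, [257.4, 161.4], 535)]
top tin [(0.71, [182.8, 259.3], 1181)]
top oil [(0.97, [158.0, 193.3], 423)]
top wrench [(0.87, [386.7, 194.1], 328)]
top plate_top [(0.63, [258.6, 202.9], 1766)]
top grip_mid [(0.67, [255.1, 161.2], 509), (0.5, [334.9, 212.0], 49), (0.47, [363.8, 284.8], 74), (0.44, [295.3, 265.1], 49)]
top hub_top [(0.97, [320.5, 198.7], 340), (0.96, [407.6, 284.4], 391), (0.92, [312.1, 269.8], 375), (0.61, [256.8, 206.5], 1804), (0.55, [359.0, 261.1], 376)]
top shaft_seat [(0.58, [257.1, 204.3], 1785), (0.55, [257.8, 231.7], 166)]
```

Run:
```python
import cv2,numpy as np
t=cv2.imread('pics/top0.png')[130:320,140:440]
s=cv2.imread('pics/scene0.png')[120:340,160:440]
cv2.imwrite('pics/t1.png',cv2.resize(t,(800,507),interpolation=cv2.INTER_CUBIC))
cv2.imwrite('pics/s1.png',cv2.resize(s,(760,597),interpolation=cv2.INTER_CUBIC))
```

```text
(no output)
```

View pics/t1.png

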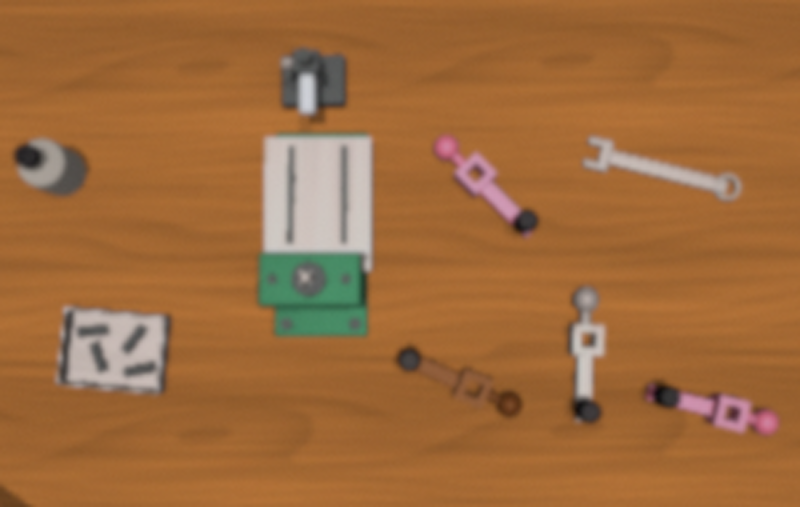

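View pics/s1.png

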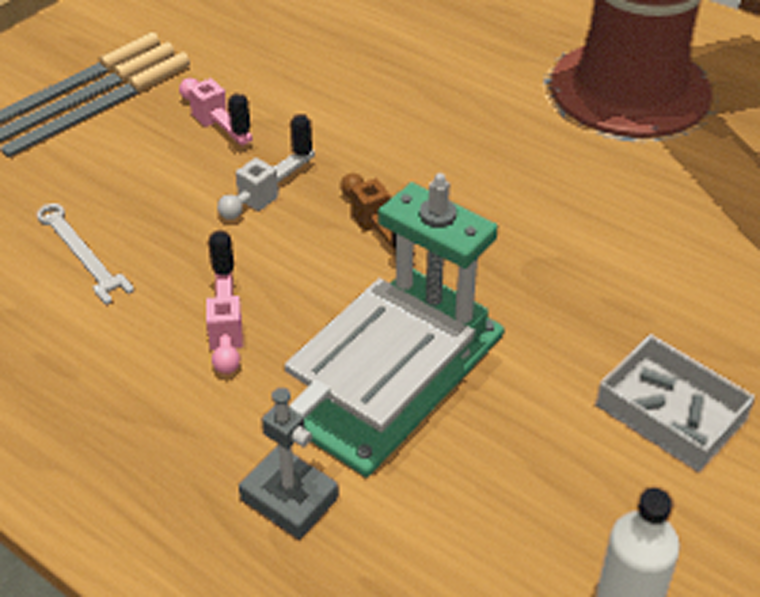

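The steel crank is the target, at top (360,258) and scene (257,183). The look-alikes are pink at top (320,199), pink at top (411,282) and brown at top (314,274). The shaft is at top (257,232).

```bash
cat >> h.py <<'E'
def cam(n,s=None):
    c=camera_info(n);K=c['camera_matrix'];D=c['distortion']
    if n=='wrist':
        q=s['tool_rot'];T=np.eye(4);T[:3,:3]=R.from_quat([q[1],q[2],q[3],q[0]]).as_matrix();T[:3,3]=s['tool_pos']
        M=T@c['mount'];return K,D,M[:3,3],M[:3,:3]
    q=c['attitude'];return K,D,c['origin'],R.from_quat([q[1],q[2],q[3],q[0]]).as_matrix()
def px2w(C,p,z):
    K,D,o,A=C;u=cv2.undistortPoints(np.array([[p]],float),K,D)[0,0]
    d=A@np.array([u[0],u[1],1]);return o+d*(z-o[2])/d[2]
def w2px(C,P):
    K,D,o,A=C;P=np.atleast_2d(P)
    return cv2.projectPoints(((P-o)@A)[:,None],np.zeros(3),np.zeros(3),K,D)[0][:,0]
E
python3 - <<'E'
from h import *
C=cam('top');f=lambda x,y:(140+x*.375,130+y*.375)
for n,p,z in[('hub',(588,340),.044),('ball',(587,298),.017),('grip',(588,411),.075),('shaft',(310,277),.225),('ptrtip',(307,113),.11),('pl1',(265,136),.075),('pl2',(372,136),.075),('yoke1',(259,254),.185),('yoke2',(363,254),.185),('tin',(115,350),.02),('oil',(30,155),.15),('brown hub',(472,385),.044),('bgrip',(408,358),.075),('pgrip',(665,396),.075),('p2grip',(525,221),.075)]:
    w=px2w(C,f(*p),z);print(n,w.round(3),np.hypot(*w[:2]).round(3))
print(state()['joint_pos'].round(2), state()['gripper_width'])
E
```

```text
hub [ 0.473 -0.251  0.044] 0.536
ball [ 0.521 -0.256  0.017] 0.581
grip [ 0.395 -0.245  0.075] 0.464
shaft [0.542 0.05  0.225] 0.545
ptrtip [0.728 0.061 0.11 ] 0.731
pl1 [0.709 0.112 0.075] 0.718
pl2 [ 0.707 -0.009  0.075] 0.707
yoke1 [0.568 0.106 0.185] 0.578
yoke2 [ 0.567 -0.001  0.185] 0.567
tin [0.469 0.296 0.02 ] 0.555
oil [0.681 0.358 0.15 ] 0.77
brown hub [ 0.424 -0.118  0.044] 0.44
bgrip [ 0.457 -0.046  0.075] 0.459
pgrip [ 0.409 -0.331  0.075] 0.527
p2grip [ 0.608 -0.18   0.075] 0.634
[ 0.99  0.05  1.61 -0.    1.48 -0.12] 0.9989746590054819
```

play_rows:
  linear:
    - [0.02,-0.06,0.02]
    - [0.02,-0.06,0.02]
    - [0.02,-0.06,0.02]
    - [0.02,-0.06,0.02]
    - [0.02,-0.06,0]
    - [0.02,-0.06,0]
    - [0.02,-0.06,0]
    - [0.02,-0.06,0]
  turn: [2.8,2.8,2.8,2.8,2.8,2.8,2.8,2.8]

```text
time: 2.2
tool_pos: [0.4348, 0.0934, 0.3071]
tool_rot: [0.001, 0.036, 0.999, 0.0]
contact_force: [1.8, 0.8, 0.4]
gripper_width: 0.996
grasp_force: 0.0
```

play_rows:
  linear:
    - [0.005,-0.055,-0.01]
    - [0.005,-0.055,-0.02]
    - [0.005,-0.055,-0.02]
    - [0.005,-0.055,-0.02]
    - [0.005,-0.055,-0.02]
    - [0.01,-0.055,-0.02]
    - [0,0,0]
    - [0,0,0]
  turn: [0,0,0,0,0,0,0,0]

```text
time: 3.2
tool_pos: [0.4695, -0.2344, 0.1968]
tool_rot: [-0.0, 0.037, 0.999, 0.0]
contact_force: [-0.1, -0.0, 1.1]
gripper_width: 1.001
grasp_force: 0.0
```

Run:
```python
from h import *
s=state();print(s['time'],s['tool_pos'],s['tool_rot'],s['joint_pos'].round(2))
a=grab_frame('wrist');save('w1',a);C=cam('wrist',s)
for t in('crank','hub_top','grip_mid'):
  for d in trace('wrist',t): print(t,round(d['p'],2),d['location'],d['region'].sum(),px2w(C,d['location'],.044 if t!='grip_mid' else .055).round(3))
print(w2px(C,[[.473,-.251,.044],[.395,-.245,.075]]))
```

```text
3.2 [ 0.46954917 -0.23443183  0.19679934] [-3.16829301e-05  3.70898562e-02  9.99311897e-01  2.71502042e-04] [-0.61 -0.17  1.88  0.    1.43 -2.1 ]
crank 0.95 [266.1, 181.5] 3150 [ 0.454 -0.25   0.044]
crank 0.9 [116.8, 132.1] 4137 [ 0.393 -0.394  0.044]
crank 0.88 [347.5, 312.6] 1917 [ 0.626 -0.166  0.044]
crank 0.78 [401.6, 146.1] 4312 [ 0.428 -0.111  0.044]
hub_top 0.75 [267.2, 183.9] 3261 [ 0.457 -0.249  0.044]
hub_top 0.71 [117.6, 130.9] 4253 [ 0.392 -0.393  0.044]
hub_top 0.69 [400.4, 146.0] 4229 [ 0.428 -0.112  0.044]
hub_top 0.56 [344.9, 314.6] 1906 [ 0.628 -0.169  0.044]
hub_top 0.28 [263.8, 123.3] 703 [ 0.396 -0.247  0.044]
grip_mid 0.93 [263.7, 122.5] 656 [ 0.395 -0.246  0.055]
grip_mid 0.82 [332.1, 309.4] 807 [ 0.611 -0.186  0.055]
grip_mid 0.65 [462.1, 169.2] 1057 [ 0.454 -0.053  0.055]
grip_mid 0.64 [174.3, 144.9] 892 [ 0.409 -0.335  0.055]
[[266.98716652 198.74255811]
 [263.74320365 123.27555566]]
```

View pics/w1.png

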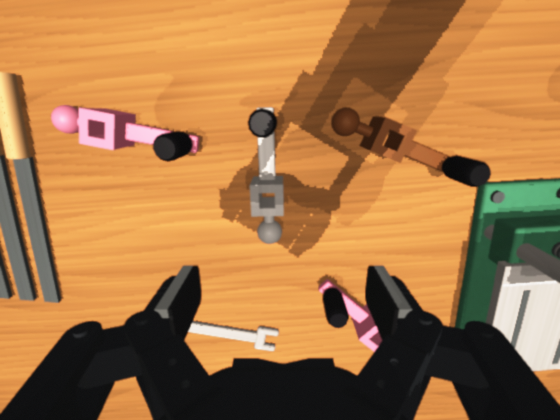

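play_rows:
  linear:
    - [0.0035,-0.0165,-0.03]
    - [0,0,-0.04]
    - [0,0,-0.04]
    - [0,0,-0.03]
    - [0,0,0]
  turn: [0,0,0,0,0]

```text
time: 4.03
tool_pos: [0.4715, -0.2491, 0.0545]
tool_rot: [-0.002, 0.036, 0.999, 0.001]
contact_force: [-0.7, 0.1, 0.6]
gripper_width: 1.001
grasp_force: 0.0
```

Run:
```python
from h import *
s=state();print(s['time'],s['tool_pos'],s['tool_rot'])
a=grab_frame('wrist');save('w2',a);C=cam('wrist',s)
print(w2px(C,[[.473,-.251,.044],[.395,-.245,.075],s['tool_pos']]))
```

```text
4.025 [ 0.47153782 -0.24912046  0.05452413] [-0.00210518  0.03626814  0.99933888  0.00140872]
[[278.56540088 261.91039327]
 [277.31895726 127.9296861 ]
 [281.47221432 268.53328253]]
```

View pics/w2.png

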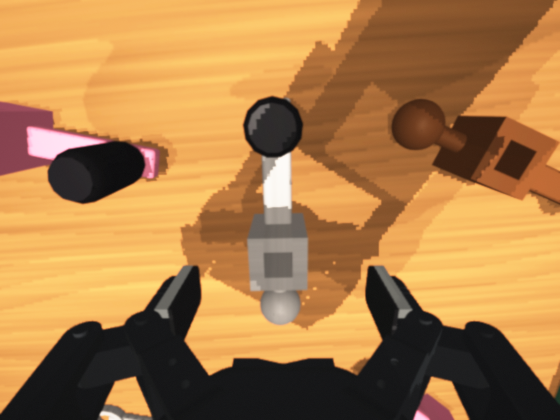

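The wrist view shows the steel crank, with the hub hole at (278,264) and the grip top at (273,127). That matches the estimate, so I'll descend and grip.

play_rows:
  linear:
    - [0,-0.002,-0.02]
    - [0,0,-0.02]
    - [0,0,0]
  turn: [0,0,0]

```text
time: 4.45
tool_pos: [0.4734, -0.253, 0.0175]
tool_rot: [0.0, 0.037, 0.999, -0.0]
contact_force: [-0.1, 0.6, 0.3]
gripper_width: 1.0
grasp_force: 0.0
```

play_rows:
  linear:
    - [0,0,0]
    - [0,0,0]
    - [0,0,0]
    - [0,0,0]
    - [0,0,0]
    - [0,0,0]
  turn: [0,0,0,0,0,0]
  hand: 0.025

```text
time: 5.2
tool_pos: [0.474, -0.2536, 0.0181]
tool_rot: [0.001, 0.037, 0.999, -0.0]
contact_force: [-0.1, 1.3, 5.9]
gripper_width: 0.398
grasp_force: 62.1
```

play_rows:
  linear:
    - [0,0,0.03]
    - [0,0,0.06]
    - [0,0,0.06]
    - [0,0,0.06]
    - [0,0,0.06]
    - [0,0,0.03]
    - [0,0,0]
    - [0,0,0]
  turn: [0,0,0,0,0,0,0,0]

```text
time: 6.2
tool_pos: [0.4721, -0.2525, 0.3132]
tool_rot: [-0.002, 0.037, 0.999, 0.001]
contact_force: [-0.5, -0.1, -6.2]
gripper_width: 0.401
grasp_force: 61.3
```

play_rows:
  linear:
    - [0.015,0.03,0]
    - [0.025,0.045,0]
    - [0.025,0.045,0]
    - [0.025,0.045,0]
    - [0.025,0.045,0]
    - [0.01,0.024,0]
    - [0,0,0]
    - [0,0,0]
  turn: [0,0,0,0,0,0,0,0]

```text
time: 7.2
tool_pos: [0.5971, -0.0195, 0.314]
tool_rot: [-0.002, 0.037, 0.999, -0.0]
contact_force: [-0.2, 0.8, -5.1]
gripper_width: 0.397
grasp_force: 61.5
```

Run:
```python
from h import *
s=state();print(s['time'],s['tool_pos'],s['tool_rot'],s['gripper_width'],s['joint_pos'].round(2))
a=grab_frame('wrist');C=cam('wrist',s)
save('w3',cv2.resize(a,(800,600)))
print(w2px(C,[[.542,.05,.235],[.542,.05,.193]]))
for d in trace('wrist','shaft_seat')+trace('wrist','hub_top'): print(d['p'],d['location'],d['region'].sum())
```

```text
7.2 [ 0.59712023 -0.01948437  0.31396534] [-2.16751214e-03  3.70203105e-02  9.99312162e-01 -4.07024330e-05] 0.3974798468844962 [-0.16 -0.05  1.57 -0.    1.62 -1.65]
[[368.51600125 144.44893718]
 [355.36984078 139.62837703]]
0.64 [359.8, 142.4] 1358
0.39 [340.4, 209.3] 6011
0.86 [206.2, 47.4] 2636
0.77 [207.0, 210.7] 1851
0.76 [283.3, 233.8] 16154
0.56 [21.7, 49.0] 1202
```

View pics/w3.png

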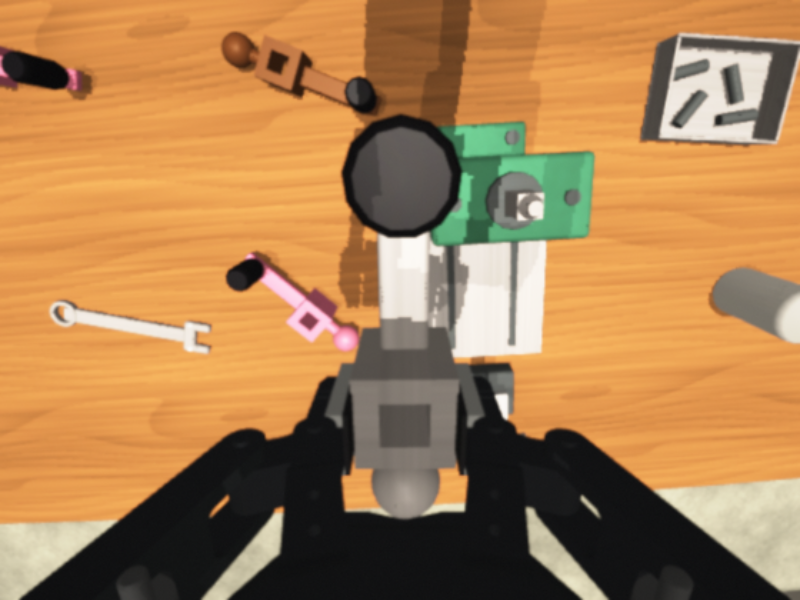

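Run:
```python
import cv2,numpy as np
from h import *
a=cv2.imread('pics/w3.png')
b=grab_frame('wrist');save('w3r',b)
c=cv2.cvtColor(b[105:180,320:420],cv2.COLOR_RGB2BGR)
cv2.imwrite('pics/w3c.png',cv2.resize(c,(800,600),interpolation=cv2.INTER_CUBIC))
s=state();C=cam('wrist',s)
# predicted outline of square top for yaw 0 and the hub hole at top face
print((w2px(C,[[.542+dx,.05+dy,z] for z in(.225,.193) for dx,dy in((-.007,-.007),(-.007,.007),(.007,.007),(.007,-.007))])-[320,105])*8)
```

```text
[[288.66788972 225.25249333]
 [431.35914286 214.68795912]
 [428.59101484 358.59000884]
 [288.51937469 368.89062285]
 [220.12834585 205.4259638 ]
 [346.02626183 196.03424616]
 [344.99083028 323.54728335]
 [221.13370188 332.71939386]]
```

View pics/w3c.png

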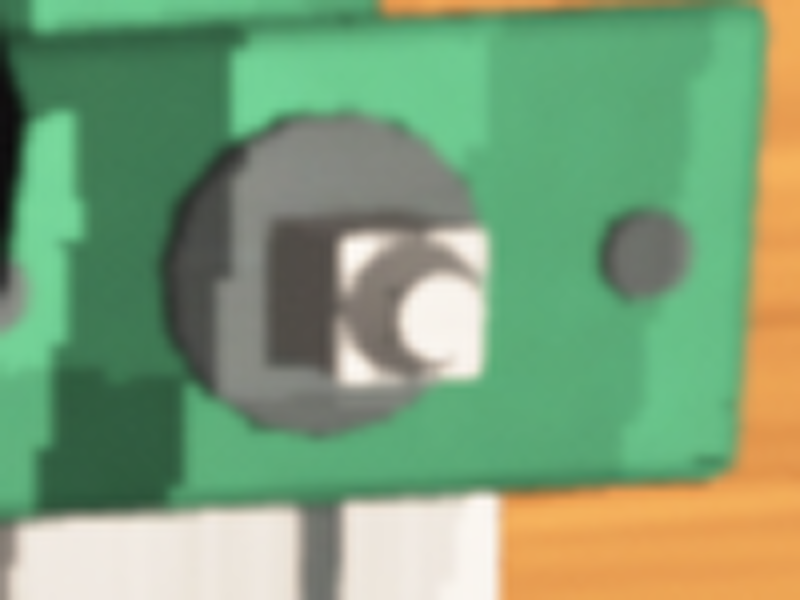

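Run:
```python
from h import *
s=state();C=cam('wrist',s);t=s['tool_pos']
hub=px2w(C,((405.5+.5)*.7-.5,(424+.5)*.7-.5),t[2]+.026)
sh=px2w(C,(320+413/8-.44,105+306.5/8-.44),.225)
col=px2w(C,(320+322/8-.44,105+274/8-.44),.193)
print('tcp',t,'hub',hub,'hub-tcp',hub-t,'shaft',sh,'collar',col,'move',sh-hub)
b=cv2.imread('pics/top0.png')[215:250,235:285]
cv2.imwrite('pics/tc.png',cv2.resize(b,(750,525),interpolation=cv2.INTER_CUBIC))
T=cam('top');S=cam('scene')
for z in(.235,.193):print('top',(w2px(T,[[sh[0],sh[1],z]])-[235,215])*15,'scene',w2px(S,[[sh[0],sh[1],z]]))
```

```text
tcp [ 0.59769683 -0.02004339  0.3162649 ] hub [ 0.5978301  -0.01883486  0.3422649 ] hub-tcp [0.00013328 0.00120853 0.026     ] shaft [0.54338412 0.05499327 0.225     ] collar [0.54289925 0.05397341 0.193     ] move [-0.05444598  0.07382813 -0.1172649 ]
top [[287.62417789 274.54056306]] scene [[321.30453754 183.6751273 ]]
top [[307.55985314 284.49709123]] scene [[320.64719371 196.11803047]]
```

View pics/tc.png

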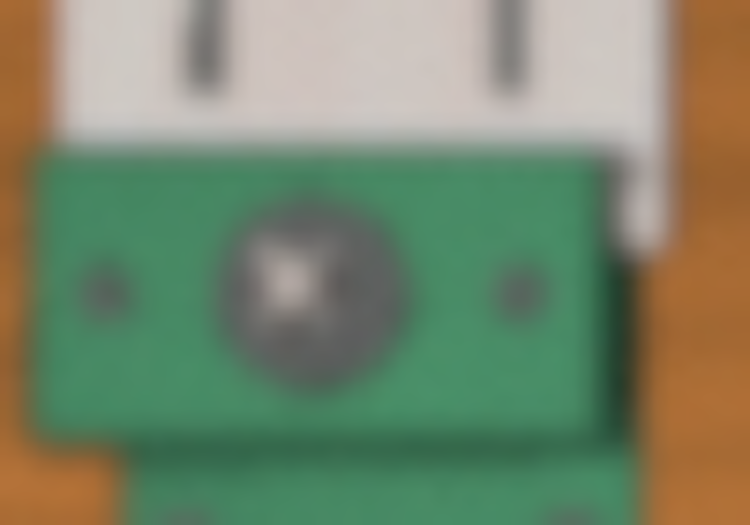

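play_rows:
  linear:
    - [-0.014,0.018,0]
    - [-0.02,0.028,0]
    - [-0.0207,0.0278,0]
    - [0,0,-0.025]
    - [0,0,-0.025]
    - [0,0,0]
    - [0,0,0]
  turn: [0,0,0,0,0,0,0]

```text
time: 8.28
tool_pos: [0.5436, 0.0548, 0.268]
tool_rot: [0.001, 0.037, 0.999, 0.0]
contact_force: [0.7, 0.1, -4.2]
gripper_width: 0.399
grasp_force: 61.4
```

Run:
```python
from h import *
s=state();print(s['time'],s['tool_pos'],s['contact_force'])
a=grab_frame('scene');save('s2',a)
c=cv2.cvtColor(a[130:215,250:370],cv2.COLOR_RGB2BGR)
cv2.imwrite('pics/s2c.png',cv2.resize(c,(780,552),interpolation=cv2.INTER_CUBIC))
S=cam('scene');print((w2px(S,[[.543,.0538,.237],[.543,.0538,.193]])-[250,130])*6.5)
```

```text
8.275 [0.54355795 0.0547682  0.26800022] [ 0.66562913  0.07425768 -4.15961383]
[[461.73234142 343.24831878]
 [457.30552645 428.07154436]]
```

View pics/s2c.png

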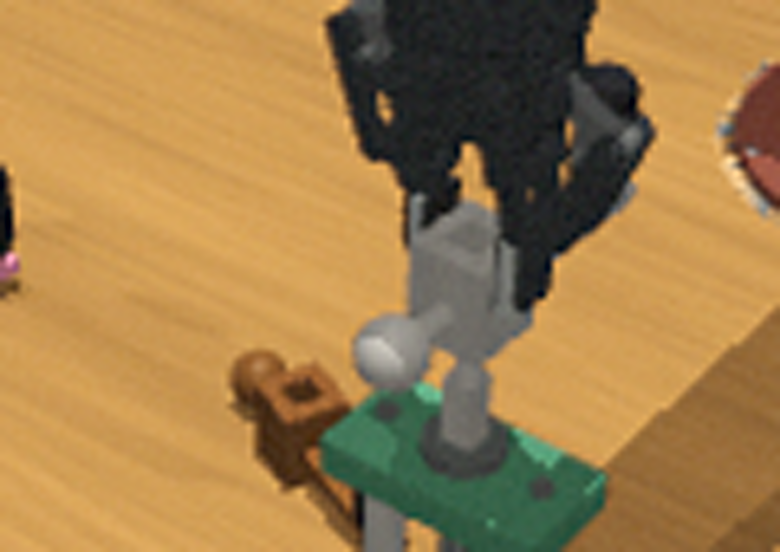

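The hub hangs above the shaft: near bottom corner at (470,360), shaft top at about (465,375). They look aligned, so I'll descend gently.

play_rows:
  linear:
    - [-0.0005,-0.001,-0.008]
    - [0,0,-0.008]
    - [0,0,-0.008]
    - [0,0,-0.006]
    - [0,0,0]
  turn: [0,0,0,0,0]

```text
time: 8.95
tool_pos: [0.5424, 0.0537, 0.2356]
tool_rot: [-0.001, 0.037, 0.999, 0.0]
contact_force: [0.8, -0.5, -4.0]
gripper_width: 0.398
grasp_force: 61.5
```

play_rows:
  linear:
    - [0,0,-0.006]
    - [0,0,-0.006]
    - [0,0,-0.006]
    - [0,0,-0.004]
    - [0,0,0]
  turn: [0,0,0,0,0]

```text
time: 9.57
tool_pos: [0.5426, 0.0537, 0.2141]
tool_rot: [-0.0, 0.037, 0.999, -0.0]
contact_force: [0.4, -0.6, -4.3]
gripper_width: 0.397
grasp_force: 61.5
```

play_rows:
  linear:
    - [0,0,-0.002]
    - [0,0,-0.0015]
    - [0,0,0]
  turn: [0,0,0]

```text
time: 9.95
tool_pos: [0.5429, 0.0536, 0.2112]
tool_rot: [0.0, 0.037, 0.999, -0.0]
contact_force: [-0.5, -0.2, -3.6]
gripper_width: 0.4
grasp_force: 61.7
```

play_rows:
  linear:
    - [0,0,0]
    - [0,0,0]
    - [0,0,0]
    - [0,0,0]
  turn: [0,0,0,0]
  hand: 0.08

```text
time: 10.45
tool_pos: [0.5431, 0.0537, 0.2116]
tool_rot: [0.0, 0.037, 0.999, 0.0]
contact_force: [0.1, 0.6, -0.7]
gripper_width: 0.937
grasp_force: 0.0
```

play_rows:
  linear:
    - [0,0,0.02]
    - [0,0,0.03]
    - [0,0,0.035]
    - [-0.01,0,0.02]
    - [-0.03,0.001,0]
    - [-0.03,0.001,0]
    - [-0.01,0.001,0]
    - [0,0,0]
  turn: [0,0,0,0,0,0,0,0]

```text
time: 11.45
tool_pos: [0.4627, 0.0567, 0.3166]
tool_rot: [0.001, 0.037, 0.999, -0.0]
contact_force: [-0.2, -0.1, 0.4]
gripper_width: 0.938
grasp_force: 0.0
```

Run:
```python
from h import *
s=state();print(s['time'],s['tool_pos'],s['contact_force'],s['joint_pos'].round(2))
a=grab_frame('scene');save('s3',a);w=grab_frame('wrist');save('w4',w)
c=cv2.resize(cv2.cvtColor(a[130:300,230:370],cv2.COLOR_RGB2BGR),(494,600),interpolation=cv2.INTER_CUBIC)
v=cv2.resize(cv2.cvtColor(w[80:420,140:420],cv2.COLOR_RGB2BGR),(306,372))
o=np.zeros((600,800,3),np.uint8);o[:,:494]=c;o[:372,494:]=v;cv2.imwrite('pics/m4.png',o)
C=cam('wrist',s)
for n in('scene','wrist'):
  for d in trace(n,'grip_mid')[:2]: 
    print(n,d['p'],d['location'],px2w(cam(n,s),d['location'],.248))
print((w2px(C,[[.463,.0592,.268],[.543,.0536,.237]])-[140,80])*1.093+[494,0])
```

```text
11.45 [0.46266845 0.05673964 0.31660893] [-0.17599608 -0.11814331  0.35374078] [-0.04 -0.38  1.85 -0.    1.66 -1.53]
scene 0.62 [340.7, 166.1] [0.46724928 0.06279581 0.248     ]
scene 0.57 [241.2, 209.5] [ 0.74712842 -0.0314064   0.248     ]
wrist 0.94 [14.3, 158.9] [ 0.39666597 -0.1383851   0.248     ]
wrist 0.89 [287.1, 225.7] [0.46481177 0.06057842 0.248     ]
[[652.86380474 168.23103357]
 [652.80876723 241.93078846]]
```

View pics/m4.png

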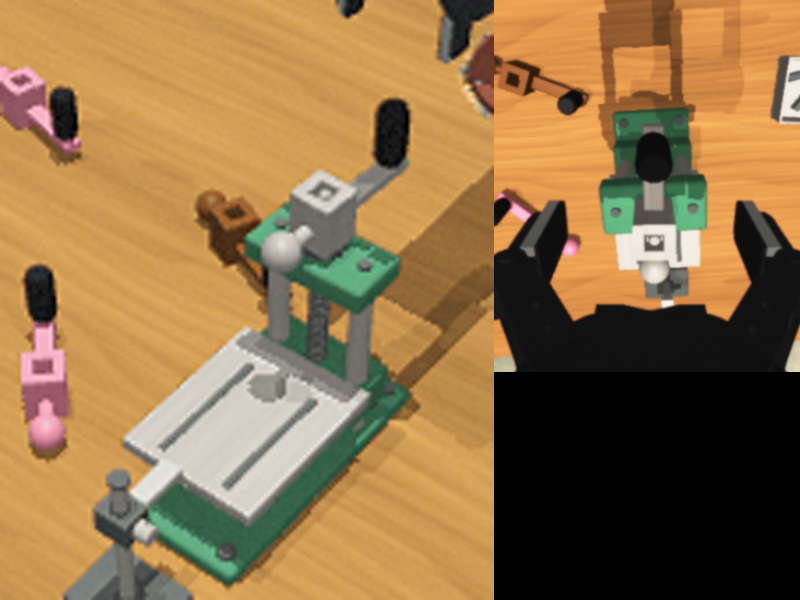

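Run:
```python
from h import *
T=cam('top');S=cam('scene')
ft=lambda x,y:((x+.5)*.375-.5+140,(y+.5)*.375-.5+130)
fs=lambda x,y:((x+.5)/2.714-.5+160,(y+.5)/2.714-.5+120)
def tri(p,q):
    A=[];b=[]
    for C,u in((T,p),(S,q)):
        o=C[2];d=px2w(C,u,0)-o;d/=np.linalg.norm(d);M=np.eye(3)-np.outer(d,d);A.append(M);b.append(M@o)
    X,r,_,_=np.linalg.lstsq(np.vstack(A),np.hstack(b),rcond=None);return X.round(4),r
# NB: world +y is left in the top picture, scene left is -y
for n,p,q in[('plateL(+y)',(265,136),(377,425)),('plateR(-y)',(372,136),(287,367)),('tip',(307,113),(318,384))]:print(n,tri(ft(*p),fs(*q)))
for n,p,im in(('scene',(277,261),'scene0'),('top',(255,170),'top0')):
    a=cv2.imread(f'pics/{im}.png');h=cv2.cvtColor(a,cv2.COLOR_BGR2HSV)
    x,y=p;print(n,'V');print(h[y-9:y+12,x-14:x+16,2]);print('S');print(h[y-9:y+12,x-14:x+16,1])
```

```text
plateL(+y) (array([0.7112, 0.112 , 0.0735]), array([3.61096485e-06]))
plateR(-y) (array([ 0.7072, -0.0059,  0.0683]), array([1.54186178e-05]))
tip (array([0.7303, 0.0601, 0.1121]), array([1.1049069e-05]))
scene V
[[201 200 200 203 209 209 207 209 209 214 213 209 208 207 212 198 143 117
  118 143 205 209 206 208 207 210 212 211 211 208]
 [200 201 206 210 208 205 209 210 211 211 209 207 206 214 184 137 120 118
  182 203 208 205 207 208 210 210 211 209 209 211]
 [197 182 187 216 210 209 211 211 210 209 208 206 213 185 137 122 102 179
  206 206 207 208 210 209 210 211 209 210 211 208]
 [201 169 122 141 221 216 216 212 209 208 206 212 185 134 119 102 168 206
  206 207 208 209 211 210 212 211 209 209 210 208]
 [204 175 106 100 131 183 216 210 209 206 211 189 121 115 113 201 206 206
  207 210 207 209 210 211 211 210 211 211 210 206]
 [199 202 179 133  97 120 141 210 209 212 210 206 204 119 198 209 205 209
  209 208 209 209 212 209 209 210 209 207 207 204]
 [201 202 202 202 160 101 103 129 149 223 212 208 208 199 208 205 207 210
  209 209 210 211 210 209 209 211 208 205 204 206]
 [200 200 20
[... 8926 characters left out ...]
177 176 177 177 178 176
  176 176 174 177 175 175 175 177 177 178 177 177]
 [177 177 176 177 176 177 176 177 176 177 177 173 176 174 176 173 177 177
  174 176 177 176 173 173 175 176 176 177 177 176]
 [177 177 175 173 171 170 170 170 170 172 171 170 170 169 168 168 171 168
  171 168 171 169 169 169 170 168 168 171 169 169]
 [164 163 157 144 140 137 134 137 137 135 136 132 128 126 128 128 132 136
  136 133 135 132 134 132 129 130 132 133 133 133]
 [119 112  98  72  57  52  52  48  52  50  49  47  44  46  46  48  49  49
   51  50  49  49  48  50  48  45  49  47  47  47]
 [ 61  54  41  26  19  19  20  19  17  19  19  17  17  19  19  21  21  20
   19  19  19  19  20  20  22  20  20  19  19  17]]
```

Crank is seated: hub on the yoke at (325,210), grip up at (390,130) in the mosaic. Next I take hold of the grip.

play_rows:
  linear:
    - [0,0.0028,-0.02]
    - [0,0,-0.025]
    - [0,0,-0.025]
    - [0,0,-0.015]
    - [0,0,0]
  turn: [0,0,0,0,0]

```text
time: 12.28
tool_pos: [0.462, 0.0596, 0.229]
tool_rot: [-0.002, 0.037, 0.999, 0.0]
contact_force: [0.1, -0.4, -0.3]
gripper_width: 0.933
grasp_force: 0.0
```

play_rows:
  linear:
    - [0,0,0]
    - [0,0,0]
    - [0,0,0]
    - [0,0,0]
    - [0,0,0]
    - [0,0,0]
  turn: [0,0,0,0,0,0]
  hand: 0.015

```text
time: 13.02
tool_pos: [0.4631, 0.0595, 0.2319]
tool_rot: [0.0, 0.037, 0.999, 0.0]
contact_force: [-2.1, 0.2, 4.1]
gripper_width: 0.285
grasp_force: 58.8
```

Run:
```python
from h import *
for k in range(16):
    a=np.radians([176-22.5*k,176-22.5*(k+1)]);print(k,(.08*np.diff([np.cos(a),np.sin(a)])).ravel().round(4))
```

```text
0 [0.0082 0.0301]
1 [0.0191 0.0247]
2 [0.0271 0.0155]
3 [0.031  0.0039]
4 [ 0.0301 -0.0082]
5 [ 0.0247 -0.0191]
6 [ 0.0155 -0.0271]
7 [ 0.0039 -0.031 ]
8 [-0.0082 -0.0301]
9 [-0.0191 -0.0247]
10 [-0.0271 -0.0155]
11 [-0.031  -0.0039]
12 [-0.0301  0.0082]
13 [-0.0247  0.0191]
14 [-0.0155  0.0271]
15 [-0.0039  0.031 ]
```

First a quarter turn to check, then on.

play_rows:
  linear:
    - [0.0082,0.0301,0]
    - [0.0191,0.0247,0]
    - [0.0271,0.0155,0]
    - [0.031,0.0039,0]
  turn: [0,0,0,0]

```text
time: 13.52
tool_pos: [0.5487, 0.1344, 0.2318]
tool_rot: [-0.0, 0.036, 0.999, -0.001]
contact_force: [-3.3, -7.6, 4.1]
gripper_width: 0.285
grasp_force: 59.7
```

play_rows:
  linear:
    - [0.0301,-0.0082,0]
    - [0.0247,-0.0191,0]
    - [0.0155,-0.0271,0]
    - [0.0039,-0.031,0]
  turn: [0,0,0,0]

```text
time: 14.02
tool_pos: [0.6231, 0.0484, 0.2317]
tool_rot: [-0.0, 0.036, 0.999, 0.001]
contact_force: [-7.1, 4.0, 4.2]
gripper_width: 0.283
grasp_force: 59.6
```

play_rows:
  linear:
    - [-0.0082,-0.0301,0]
    - [-0.0191,-0.0247,0]
    - [-0.0271,-0.0155,0]
    - [-0.031,-0.0039,0]
    - [-0.0301,0.0082,0]
    - [-0.0247,0.0191,0]
    - [-0.0155,0.0271,0]
    - [-0.0039,0.031,0]
  turn: [0,0,0,0,0,0,0,0]

```text
time: 15.02
tool_pos: [0.4624, 0.059, 0.232]
tool_rot: [0.001, 0.038, 0.999, -0.001]
contact_force: [6.1, -2.8, -0.1]
gripper_width: 0.287
grasp_force: 59.6
```

play_rows:
  linear:
    - [0.0082,0.0301,0]
    - [0.0191,0.0247,0]
    - [0.0271,0.0155,0]
    - [0.031,0.0039,0]
    - [0.0301,-0.0082,0]
    - [0.0247,-0.0191,0]
    - [0.0155,-0.0271,0]
    - [0.0039,-0.031,0]
  turn: [0,0,0,0,0,0,0,0]

```text
time: 16.02
tool_pos: [0.623, 0.0484, 0.2317]
tool_rot: [-0.0, 0.036, 0.999, 0.001]
contact_force: [-7.2, 3.6, 3.1]
gripper_width: 0.289
grasp_force: 60.2
```

play_rows:
  linear:
    - [-0.0082,-0.0301,0]
    - [-0.0191,-0.0247,0]
    - [-0.0271,-0.0155,0]
    - [-0.031,-0.0039,0]
    - [-0.0301,0.0082,0]
    - [-0.0247,0.0191,0]
    - [-0.0155,0.0271,0]
    - [-0.0039,0.031,0]
  turn: [0,0,0,0,0,0,0,0]

```text
time: 17.02
tool_pos: [0.4624, 0.0591, 0.232]
tool_rot: [0.001, 0.038, 0.999, -0.001]
contact_force: [7.3, -2.9, -0.6]
gripper_width: 0.282
grasp_force: 59.9
```

play_rows:
  linear:
    - [0.0082,0.0301,0]
    - [0.0191,0.0247,0]
    - [0.0271,0.0155,0]
    - [0.031,0.0039,0]
    - [0,0,0]
  turn: [0,0,0,0,0]

```text
time: 17.65
tool_pos: [0.5505, 0.134, 0.2319]
tool_rot: [0.001, 0.037, 0.999, 0.0]
contact_force: [1.1, 1.4, 4.2]
gripper_width: 0.287
grasp_force: 60.7
```

play_rows:
  linear:
    - [0,0,0]
    - [0,0,0]
    - [0,0,0]
    - [0,0,0]
  turn: [0,0,0,0]
  hand: 0.08

```text
time: 18.15
tool_pos: [0.548, 0.1336, 0.231]
tool_rot: [-0.0, 0.037, 0.999, -0.0]
contact_force: [-0.1, -0.5, 0.6]
gripper_width: 0.937
grasp_force: 0.0
```

play_rows:
  linear:
    - [0,0,0.03]
    - [0,0,0.05]
    - [0.03,0.015,0.01]
    - [0.05,0.025,0]
    - [0.05,0.025,-0.02]
    - [0.04,0.02,-0.04]
    - [0.015,0.01,-0.04]
    - [0,0,0]
  turn: [0,0,0,0,0,0,0,0]

```text
time: 19.15
tool_pos: [0.7312, 0.2286, 0.2143]
tool_rot: [-0.005, 0.037, 0.999, -0.001]
contact_force: [-0.0, 0.3, -0.7]
gripper_width: 0.934
grasp_force: 0.0
```

play_rows:
  linear:
    - [0,0,0]
    - [0,0,0]
  turn: [0,0,0]

```text
invalid input at $.turn: expected 2 entries
```

```bash
cat > shot.py <<'E'
from h import *
import sys,pickle
n=sys.argv[1];s=state();a=grab_frame('wrist');save(n,a);b=grab_frame('wrist')
pickle.dump(({k:s[k] for k in('tool_pos','tool_rot')},a),open(n+'.pkl','wb'))
C=cam('wrist',s);print(s['time'],s['tool_pos'],state()['tool_pos'],np.abs(s['joint_vel']).max())
print(w2px(C,[[.728,.061,.108],[.708,.112,.1015],[.708,-.009,.1015],[.708,.061,.1015]]).round(0).tolist())
E
python3 shot.py v1
```

```text
19.15 [0.73123192 0.22860567 0.21434885] [0.73306265 0.22848208 0.22172055] 0.07804085310009357
[[102.0, 219.0], [154.0, 192.0], [30.0, 201.0], [101.0, 196.0]]
```

play_rows:
  linear:
    - [0,-0.04,0]
    - [0,-0.06,0]
    - [0,-0.06,0]
    - [0,-0.06,0]
    - [0,-0.06,0]
    - [0,-0.05,0]
    - [0,0,0]
    - [0,0,0]
  turn: [0,0,0,0,0,0,0,0]

```text
time: 20.25
tool_pos: [0.7337, -0.1015, 0.2244]
tool_rot: [0.002, 0.037, 0.999, -0.0]
contact_force: [0.4, 0.4, -0.5]
gripper_width: 0.938
grasp_force: 0.0
```

```bash
python3 shot.py v2
python3 - <<'E'
import cv2,numpy as np
a=cv2.imread('pics/v1.png');b=cv2.imread('pics/v2.png')
# stack crops of both: right/left halves, x2.0-ish
o=np.vstack([cv2.resize(a[130:280,290+0:560],(540,300),interpolation=cv2.INTER_CUBIC)]) if 0 else None
print(a.shape)
E
```

```text
20.25 [ 0.73367675 -0.10147802  0.22444974] [ 0.73356928 -0.10015792  0.22311417] 0.02644148765027694
[[457.0, 186.0], [509.0, 160.0], [380.0, 169.0], [455.0, 164.0]]
(420, 560, 3)
```

Run:
```python
import cv2,numpy as np
a=cv2.imread('pics/v1.png')[160:270,60:140];b=cv2.imread('pics/v2.png')[125:235,415:495]
f=lambda c:cv2.resize(c,(400,550),interpolation=cv2.INTER_CUBIC)
cv2.imwrite('pics/v12.png',np.hstack([f(a),f(b)]))
```

```text
(no output)
```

View pics/v12.png

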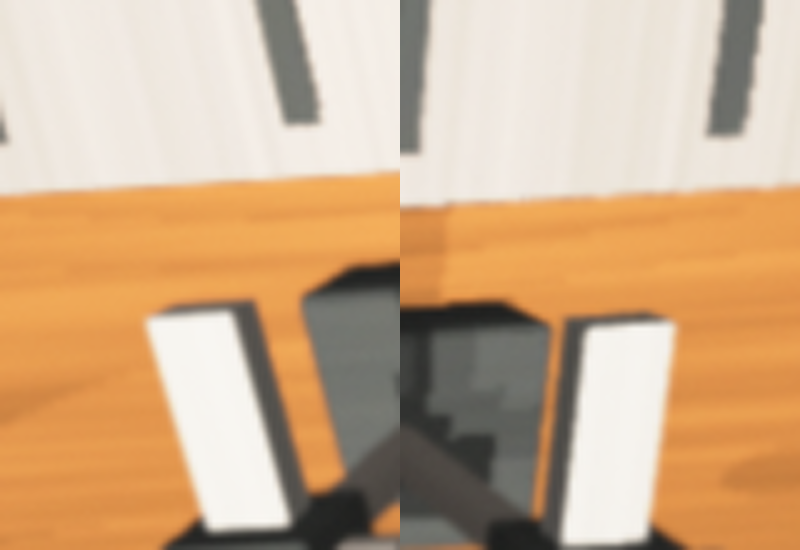

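The picture shows the pointer tip's top-face corners at (147,319) and (234,310) on the left, and (587,326) and (675,320) on the right. The plate slot ends are at (283,126) and (320,123) on the left, and (708,136) and (744,136) on the right.

```bash
cat > tri.py <<'E'
from h import *
import pickle
def tri(Cs,ps):
    A=[];b=[]
    for C,u in zip(Cs,ps):
        o=C[2];d=px2w(C,u,0)-o;d/=np.linalg.norm(d);M=np.eye(3)-np.outer(d,d);A.append(M);b.append(M@o)
    X,r,_,_=np.linalg.lstsq(np.vstack(A),np.hstack(b),rcond=None);return X.round(4),(r**.5*1000).round(1)
Cs=[cam('wrist',pickle.load(open(n+'.pkl','rb'))[0]) for n in('v1','v2')]
E
python3 - <<'E'
from tri import *
f=lambda p:((p[0]+.5)/5-.5+60,(p[1]+.5)/5-.5+160)
g=lambda p:((p[0]-400+.5)/5-.5+415,(p[1]+.5)/5-.5+125)
for n,p,q in[('tip-',(147,319),(587,326)),('tip+',(234,310),(675,320)),('slot-',(283,126),(708,136)),('slot+',(320,123),(744,136))]:
    print(n,tri(Cs,[f(p),g(q)]))
E
```

```text
tip- (array([0.729 , 0.0527, 0.1155]), array([0.3]))
tip+ (array([0.7289, 0.0689, 0.1151]), array([0.1]))
slot- (array([0.6983, 0.0788, 0.1024]), array([0.1]))
slot+ (array([0.6986, 0.0856, 0.1022]), array([0.2]))
```

play_rows:
  linear:
    - [0,0,0.04]
    - [-0.02,0.024,0.05]
    - [-0.04,0.05,0.01]
    - [-0.045,0.055,0]
    - [-0.045,0.055,0]
    - [-0.0346,0.05,0]
    - [0,0,0]
    - [0,0,0]
  turn: [0,0,0,0,0,0,0,0]

```text
time: 21.35
tool_pos: [0.5607, 0.1186, 0.3214]
tool_rot: [0.001, 0.036, 0.999, -0.0]
contact_force: [0.3, -1.0, 0.4]
gripper_width: 0.936
grasp_force: 0.0
```

Run:
```python
from h import *
s=state();a=grab_frame('wrist');C=cam('wrist',s);print(s['time'],s['tool_pos'])
for d in trace('wrist','grip_mid')[:3]: print(d['p'],d['location'],px2w(C,d['location'],.255).round(4))
```

```text
21.35 [0.56074893 0.11857242 0.32141474]
0.88 [150.2, 103.1] [0.4654 0.0353 0.255 ]
0.66 [89.5, 221.2] [ 0.5473 -0.0315  0.255 ]
0.59 [304.1, 211.7] [0.5515 0.1362 0.255 ]
```

Grip is at about (0.549, 0.134). I'll go down over it and regrasp.

play_rows:
  linear:
    - [-0.0117,0.0151,0]
    - [0,0,-0.03]
    - [0,0,-0.035]
    - [0,0,-0.024]
    - [0,0,0]
  turn: [0,0,0,0,0]

```text
time: 22.08
tool_pos: [0.5476, 0.1327, 0.229]
tool_rot: [-0.003, 0.037, 0.999, -0.0]
contact_force: [0.4, -0.5, -0.5]
gripper_width: 0.936
grasp_force: 0.0
```

play_rows:
  linear:
    - [0,0,0]
    - [0,0,0]
    - [0,0,0]
    - [0,0,0]
    - [0,0,0]
    - [0,0,0]
  turn: [0,0,0,0,0,0]
  hand: 0.015

```text
time: 22.82
tool_pos: [0.5499, 0.1336, 0.2333]
tool_rot: [0.001, 0.037, 0.999, 0.001]
contact_force: [0.2, 4.5, 4.9]
gripper_width: 0.289
grasp_force: 58.9
```

play_rows:
  linear:
    - [0.0301,-0.0082,0]
    - [0.0247,-0.0191,0]
    - [0.0155,-0.0271,0]
    - [0.0039,-0.031,0]
  turn: [0,0,0,0]

```text
time: 23.32
tool_pos: [0.623, 0.0468, 0.2324]
tool_rot: [-0.002, 0.037, 0.999, 0.0]
contact_force: [-10.7, 2.4, 5.5]
gripper_width: 0.286
grasp_force: 59.3
```

play_rows:
  linear:
    - [-0.0082,-0.0301,0]
    - [-0.0191,-0.0247,0]
    - [-0.0271,-0.0155,0]
    - [-0.031,-0.0039,0]
    - [-0.0301,0.0082,0]
    - [-0.0247,0.0191,0]
    - [-0.0155,0.0271,0]
    - [-0.0039,0.031,0]
  turn: [0,0,0,0,0,0,0,0]

```text
time: 24.32
tool_pos: [0.4621, 0.0573, 0.2331]
tool_rot: [-0.001, 0.038, 0.999, -0.002]
contact_force: [1.3, -2.2, 3.8]
gripper_width: 0.283
grasp_force: 59.7
```

play_rows:
  linear:
    - [0,0,0]
    - [0,0,0]
    - [0,0,0]
    - [0,0,0]
    - [0,0,0]
    - [0,0,0]
  turn: [0,0,0,0,0,0]
  hand: 0.08

```text
time: 25.08
tool_pos: [0.4639, 0.0584, 0.2318]
tool_rot: [-0.0, 0.037, 0.999, -0.0]
contact_force: [0.0, 0.7, 0.1]
gripper_width: 0.94
grasp_force: 0.0
```

play_rows:
  linear:
    - [0,0,0.03]
    - [0,0,0.05]
    - [0.03,0.02,0.02]
    - [0.05,0.03,0]
    - [0.05,0.035,0]
    - [0.05,0.035,0]
    - [0.05,0.03,-0.02]
    - [0.04,0.02,-0.04]
  turn: [0,0,0,0,0,0,0,0]

```text
time: 26.08
tool_pos: [0.7366, 0.2303, 0.2735]
tool_rot: [0.002, 0.036, 0.999, 0.001]
contact_force: [0.5, -0.7, 0.4]
gripper_width: 0.936
grasp_force: 0.0
```

play_rows:
  linear:
    - [0,0,-0.04]
    - [0,0,0]
    - [0,0,0]
  turn: [0,0,0]

```text
time: 26.45
tool_pos: [0.7344, 0.2285, 0.2341]
tool_rot: [0.001, 0.037, 0.999, 0.0]
contact_force: [0.5, -0.1, 0.6]
gripper_width: 0.932
grasp_force: 0.0
```

```bash
python3 shot.py v3
python3 - <<'E'
from h import *
grab_frame('top');grab_frame('scene')
for n in('top','scene'):print(n,[(round(d['p'],2),d['location']) for d in trace(n,'crank')])
E
```

```text
26.45 [0.73435797 0.22851635 0.23408952] [0.73493505 0.22855008 0.2361884 ] 0.031512545281302734
[[112.0, 208.0], [161.0, 182.0], [44.0, 192.0], [111.0, 186.0]]
top [(0.94, [254.2, 235.4]), (0.66, [320.7, 195.7]), (0.65, [313.0, 273.1]), (0.6, [409.2, 285.0])]
scene [(0.65, [314.2, 193.2]), (0.63, [295.6, 195.2]), (0.56, [238.1, 157.3])]
```

Run:
```python
from tri import *
s,a=pickle.load(open('v3.pkl','rb'));C=cam('wrist',s)
for z in(.103,.1073,.1113,.1153):print(z,w2px(C,[[.6983,.0788,z],[.6986,.0856,z]]).round(1).tolist())
print('tip',w2px(C,[[.729,.0527,.1153],[.7289,.0689,.1153]]).round(1).tolist())
h=cv2.cvtColor(a,cv2.COLOR_RGB2HSV)
m=((h[...,2]<165)&(h[...,1]<60)).astype(np.uint8)
n,l,st,ce=cv2.connectedComponentsWithStats(m[:195])
for i in range(1,n):
    if st[i,4]>60 and st[i,0]<250:
        ys,xs=np.where(l==i);b=ys.max();e=[(int(r),int(xs[ys==r].min()),int(xs[ys==r].max())) for r in(b-2,b-1,b)];print(st[i],e)
w=((h[...,2]>215)&(h[...,1]<12)).astype(np.uint8);n,l,st,_=cv2.connectedComponentsWithStats(w)
for i in range(1,n):
    if st[i,4]>200 and st[i,0]<250:
        ys,xs=np.where(l==i);t=ys.min();print('white',st[i],[(int(r),int(xs[ys==r].min()),int(xs[ys==r].max())) for r in(t,t+1,t+2,t+3)])
```

```text
0.103 [[125.1, 175.7], [132.0, 175.4]]
0.1073 [[122.8, 176.6], [129.7, 176.4]]
0.1113 [[120.6, 177.5], [127.6, 177.3]]
0.1153 [[118.3, 178.5], [125.4, 178.2]]
tip [[100.2, 211.6], [116.4, 210.4]]
[   0    1  162  183 5056] [(181, 158, 160), (182, 158, 160), (183, 158, 158)]
[132   0  22  29 375] [(26, 141, 151), (27, 142, 149), (28, 145, 148)]
[ 0  3 17  6 79] [(6, 1, 15), (7, 3, 14), (8, 6, 13)]
[ 92  48  36 130 970] [(175, 121, 127), (176, 121, 127), (177, 123, 123)]
[ 24  54  43 127 966] [(178, 60, 66), (179, 60, 66), (180, 60, 66)]
[167 164  11  11  96] [(172, 168, 176), (173, 170, 174), (174, 171, 172)]
white [102 212  24  39 549] [(212, 104, 115), (213, 102, 116), (214, 102, 116), (215, 103, 116)]
```

Run:
```python
from h import *
p=cv2.cvtColor(cv2.imread('pics/s3.png'),cv2.COLOR_BGR2GRAY);a=grab_frame('scene');save('s9',a);q=cv2.cvtColor(a,cv2.COLOR_RGB2GRAY)
S=cam('scene')
for n,P in(('hub',[.543,.0537,.225]),('grip',[.463,.059,.248]),('ball',[.59,.0505,.21]),('yoke',[.543,.0537,.18])):
    x,y=w2px(S,[P])[0].round().astype(int);r=9
    R_=cv2.matchTemplate(cv2.resize(q[y-r-6:y+r+7,x-r-6:x+r+7],None,fx=4,fy=4,interpolation=2),cv2.resize(p[y-r:y+r+1,x-r:x+r+1],None,fx=4,fy=4,interpolation=2),5)
    _,v,_,l=cv2.minMaxLoc(R_);print(n,(x,y),round(v,3),(np.array(l)/4-6))
```

```text
hub (np.int64(321), np.int64(186)) 0.627 [-0.25  0.  ]
grip (np.int64(340), np.int64(165)) 0.278 [1.25 2.25]
ball (np.int64(309), np.int64(200)) 0.989 [0. 0.]
yoke (np.int64(320), np.int64(200)) 0.589 [ 0.   -0.25]
```

```bash
python3 -c "
from plant import *
print(job_done())"
```

```text
the job is handed in; nothing more can be done
None
```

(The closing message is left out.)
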